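Load the inspection slide and click it under the microscope

ROBOT

A 6-joint arm with a two-finger parallel gripper is mounted at the origin on the work surface. World frame = base frame: x ahead of the robot, y to its left, z up, the work surface at z = 0. Lengths are in m, angles in rad, forces in N, time in s.
With the tool pointing down it reaches from about 0.25 to 0.8 m from the base axis. Payload 8.5 kg.
Tool frame: the origin (TCP) lies midway between the tips of the shut fingers; the grasp point (between the pads) lies arm.pinch_z behind it (arm.pinch_z is the distance from the TCP to the grasp point, in m); z points along the fingers, y is the line along which they close (so a half turn about z gives the same grasp; the last joint's range is limited). The gripper opens to 85 mm and grips with 20 to 120 N. Pads are 22 mm wide; open, the fingers measure 114 mm over their backs; the gripper's body (76 mm by 85 mm) begins 54 mm behind the grasp point. The pads swing forward as they close: fully open they stand 13 mm farther back than shut.
Start: joints at [-1.149, 0.238, -0.013, 1.319, 0, 1.571], TCP at [0.215, -0.479, 0.231] pointing down, gripper open.
Joint ranges: [-2.66, 2.66], [-1.03, 1.9], [-1.14, 1.46], [-1.82, 2.27], [-1.45, 1.34], [-3.14, 3.14]. Speed limits (rad/s): [2.22, 2.22, 2.79, 3.14, 3.14, 3.14].

INTERFACE

Orientations are given as a unit quaternion [x, y, z, w].
In Python, from station import telemetry, optics, order, arm gives the robot as it stands.
- The arm moves only by the tool step_arm, never from a script. Its argument "steps" is a list that holds one entry, the list of rows, each a list of 7 numbers: the shift along the world's x, y, z in units of 25 mm (1.0 is 25 mm), then the turn, a rotation vector about the world's x, y, z in units of 5 degrees (1.0 is 5 degrees), then the opening in per cent of the stroke, from 0 (shut) to 100 (fully open). A call has 1 to 8 rows; each row shifts and turns the commanded pose from where the row before left it; what a row does not reach is not made up. A row lasts 1/12 s, in which the tool goes at most 41.7 mm and 7.16 degrees, less where a joint would pass 70% of its speed; a pose out of reach is approached as far as the arm can. A call is refused whole if a number of a shift passes 1 or a number of a turn 1, either way. A call with a gripper value outside its range is refused whole. The fingers move at their own pace and stop on an object; "force" is the grip in N (left out, the last holds). Time passes only in rows, so rows that do not move let the fingers close. It gives the time, the measured TCP pose, the force, the opening and the grip force at its end, in the units of the state.
- telemetry.get_obs(): the state, without advancing time (a new reading comes with each control period).
- optics.get_image(name): name is "side" or "top" or "wrist"; returns a dict with "frame" (400x640x3 uint8, red, green, blue), "mtx" (3x3 intrinsics, pixels), "D" ([k1, k2, p1, p2, k3] as OpenCV has them; the pictures are not rectified), "R" (3x3) and "t" (3): a world point X has camera coordinates R X + t. Camera axes: x right, y down, z forward; pixel columns grow to the right and rows downward; lengths in m; the calibration is good to about 2 mm. A picture is of the moment at which its call begins. There is no depth.
- order.close_job(): hands the job in; it is judged then, once.
The state is a dict: "clock": time; "joint_pos": joint angles; "qd": joint speeds; "tau": joint torques, N m; "position": TCP position; "ee_rot": TCP orientation; "contact_force": force on the tool from outside, world axes, zero at the start; "moment": the same for the moment, N m; "width": finger opening in m; "gripper_force": force on a finger pad.
Only numpy, scipy, OpenCV 4.12 (cv2) and the standard library are available. Lean on these libraries where they do the work, as an engineer would, in place of code of your own. Each camera call takes 0.05 s, during which the arm holds its last target. There are 200 camera calls.

TASK

The green pendant is next for inspection. Take it from the grey mat and set it down (do not drop it) flat and stone upward in the yellow-cornered nest of the carriage while the carriage waits at its loading station, then push the carriage (the red knob is its handle) one station along its rail, until it clicks home with the pendant under the microscope, and leave it there. Leave the amber and blue pendants and the wire spool alone and do not bump the microscope.

Things in the scene. Friction and masses are not known exactly. Their poses are not given: they have to be found in the camera images.
- stand: Grey inspection stand, fixed to the table: base plate 220 x 360 x 12 mm, its underside on the table. Origin on the table under the middle station; z up, +y is the direction in which the carriage is to be pushed along the rail, -x is the front. Rail 330 mm long in y. A steel column (16 mm across, 297 mm high) stands at x +115 mm, y 0; an arm at 215 mm height carries the microscope from it.
- microscope: White upright digital microscope, 36 mm across, fixed above the middle station: same origin and axes as the stand; its axis is at x +5 mm, y 0 of the stand, its lower end 150 mm and its top 270 mm above the table. It is delicate.
- carriage (a joint): Position of the aluminium carriage along the rail, m: 0 = loading station, 0.12 = middle station under the microscope (the target), 0.24 = unloading station. A spring ball under the carriage clicks into a notch at each station: about 6 N (slowly; up to 17 N when pushed briskly) pushes it out of a notch, about 1.5 N slides it between notches, and it draws itself home from about 5 mm either side. It ends at -0.004 and 0.244.
- nest (a point): Centre of the nest's floor on the carriage (40 mm above the table), moving with it; same axes as the stand. The nest is a black rubber pad inside four yellow L-shaped corners, 6 mm high above the pad, 48 x 48 mm clear inside; between the corners each of the four sides is open for 34 mm, so that fingers can pass. Carriage plate 84 x 80 mm, its top 38 mm above the table.
- push_knob (a point): Middle height of the red upright knob on the carriage's tail bar, 110 mm behind the nest (to -y), 61 mm above the table; same axes as the stand. Knob 20 mm across, its red part from 42 to 80 mm above the table, free on all sides; the tail bar below it (26 mm wide) has its top at 38 mm and ends 15 mm behind the knob's axis. It moves with the carriage.
- lens_axis (a point): Fixed point on the stand, 40 mm above the table on the microscope's axis: where the nest's centre must come.
- mat: Thin grey fabric-covered sorting mat, 170 x 160 x 4 mm, fixed; origin under its centre. The three pendants lie on it.
- green_center (a point): Centre of the green pendant, half-way up: a round brass bezel 32 mm across and 8 mm high with a green domed stone on top, 14 mm high in all, 30 g; this point is 7 mm above its underside. Its z points out of the stone; its +x points to the small brass hanging loop, which sticks out to 23 mm from the centre, at 4 mm height. Starts stone upward on the mat.
- amber_center (a point): Centre of the amber (orange) pendant, otherwise the same as the green one; leave alone.
- blue_center (a point): Centre of the blue pendant, otherwise the same as the green one; leave alone.
- wire_spool: White spool of gold wire, 52 mm across and 44 mm high, standing on the table; origin under its centre; leave alone.
There are look-alikes about, which are no part of the job. What is shaped like the part that bears green_center but pink or white is not meant.

How it is judged:
On the way, in this order (a step that is already met when the one before it is completed fails the run):
1. the green pendant lies flat, stone up and let go in the nest, the carriage still at the loading station (horizontal distance between green_center and nest below 0.012 m and z of green_center in the frame of nest between 0.003 and 0.011 m and angle between green_center's own z axis and vertical below 0.2 rad and contact force between pendant_green and the fingers below 0.1 N and value of joint carriage below 0.008 m), for 0.2 s.
2. the carriage is clicked home at the middle station with the pendant in the nest (value of joint carriage between 0.1165 and 0.1235 m and horizontal distance between green_center and nest below 0.012 m), for 0.2 s.
At the end, for the whole second after the job is handed in: The carriage rests in the notch of the middle station (within 3.5 mm), the green pendant lies in the nest within 12 mm of its centre, flat (within 0.2 rad), stone up, and everything is still (all of step 2 and velocity of joint carriage between -0.01 and 0.01 m/s and z of green_center in the frame of nest between 0.003 and 0.011 m and angle between green_center's own z axis and vertical below 0.2 rad and linear speed of pendant_green below 0.02 m/s); the robot touches nothing.
It fails at once if the green pendant is dropped or flung (faster than 0.6 m/s, as after a fall of 18 mm, while the fingers do not hold it) (contact force between pendant_green and the fingers below 0.05 N and linear speed of pendant_green above 0.6 m/s).
It fails at once if the amber or blue pendant is moved by more than 15 mm, or the wire spool by more than 20 mm (distance of any of amber_center, blue_center from where it was at the start of the episode above 0.015 m or distance of wire_spool from where it was at the start of the episode above 0.02 m).
It fails at once if the microscope is bumped with more than 5 N (contact force between microscope and the arm above 5 N or contact force between microscope and the fingers above 5 N or contact force between microscope and pendant_green above 5 N).
It also fails if it takes over 54 s, if anything falls off the work surface, if the arm or the gripper's body presses on something with over 40 N, if the wrist force passes 120 N, or if a joint passes its speed limit or range.

## Working session

There is one attempt and no reset: what is moved stays moved. The work goes in short steps, Python scripts to look and compute and a tool call to move; the robot and the scene stay as the last step left them, time stands still between calls to the robot, and variables do not carry over. Pictures are saved under pics/ and viewed, at most 10 in all, crops included, and the job is handed in when it is done.

Besides the shell and the picture viewer there is one more tool, called by a JSON object that holds its "fn" and its "kwargs", one argument or row to a line. step_arm: Moves the arm, as the interface text tells. Its arguments: {"type":"object","properties":{"steps":{"type":"array"},"force":{"type":"number"}},"required":["steps"]}

```bash
mkdir -p pics; cat > h.py <<'E'
import numpy as np, cv2
from station import telemetry, optics, order, arm
def snap(n,f):
    im=optics.get_image(n); cv2.imwrite(f'pics/{f}.png',im['frame'][:,:,::-1]); np.savez(f'pics/{f}.npz',**{k:np.array(im[k]) for k in im}); return im
def back(im,uv,z):
    K,D,R,t=[np.array(im[k],float) for k in('mtx','D','R','t')]
    p=cv2.undistortPoints(np.array(uv,float).reshape(-1,1,2),K,D).reshape(-1,2)
    d=np.c_[p,np.ones(len(p))]@R; c=-R.T@t
    return c+d*((np.array(z)-c[2])/d[:,2])[:,None]
E
python3 - <<'E'
from h import *
a=[snap(n,n+'0') for n in('top','side')]
cv2.imwrite('pics/both0.png',cv2.resize(np.vstack([x['frame'] for x in a]),None,fx=.75,fy=.75)[:,:,::-1])
for x in a: print(x['R'],x['t'],x['mtx'])
print(arm.pinch_z,telemetry.get_obs())
E
```

```text
[[-4.15254646e-03 -9.99461444e-01  3.25511568e-02]
 [-9.90884068e-01 -2.70650269e-04 -1.34717075e-01]
 [ 1.34653333e-01 -3.28138415e-02 -9.90349298e-01]] [-0.11463022  0.5303885   0.68280512] [[388.67078806   0.         318.41273089]
 [  0.         388.67078806 196.30204901]
 [  0.           0.           1.        ]]
[[-0.93751649 -0.34786522  0.0072535 ]
 [-0.25922203  0.68440862 -0.68146077]
 [ 0.23209215 -0.64076098 -0.7318187 ]] [0.4894232  0.25424685 0.72134487] [[380.57459655   0.         312.60265132]
 [  0.         380.57459655 191.04777437]
 [  0.           0.           1.        ]]
0.0187 {'clock': 0.1, 'joint_pos': array([-1.14898153e+00,  2.38698647e-01, -1.41328804e-02,  1.31921903e+00,
       -8.05024233e-07,  1.57078532e+00]), 'qd': array([ 0.00047496, -0.00136543,  0.00153959, -0.00081264,  0.00073753,
        0.00288746]), 'tau': array([ 5.81518489e-04, -5.39719999e+01,  3.47000957e+01,  1.33644810e-02,
       -4.63132312e-05, -1.17993397e-05]), 'position': array([ 0.21479454, -0.47865029,  0.23076797]), 'ee_rot': array([ 9.77840011e-01,  2.09352621e-01, -1.31674643e-04, -6.13133607e-04]), 'contact_force': array([-0.23498477, -0.35755373, -0.94070129]), 'moment': array([ 0.05116867, -0.01825124, -0.03297834]), 'gripper_force': 0.0, 'width': 0.08516592328842912}
```

View pics/top0.png

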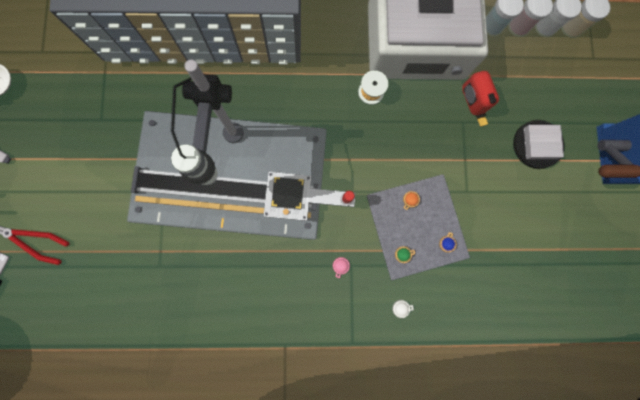

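View pics/side0.png

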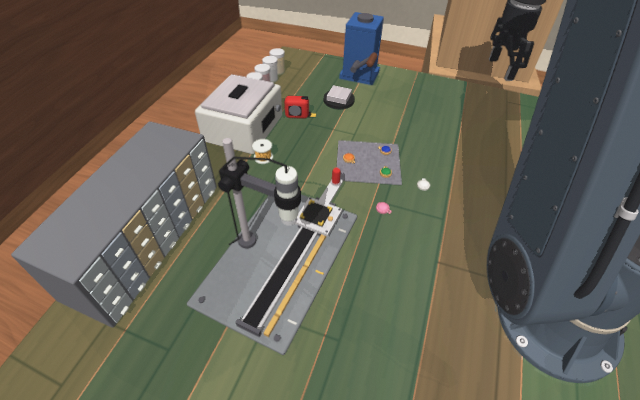

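Top view: the green stone is at (403,255), amber at (411,200) and blue at (448,244), all on the mat. The look-alikes, pink (341,267) and white (402,309), lie off the mat. The nest is at (288,193), the knob at (348,197) and the microscope at (187,160). Green at (403,255) fits the description. I'll confirm it in a crop.

```bash
python3 - <<'E'
from h import *
t=cv2.imread('pics/top0.png'); cv2.imwrite('pics/c1.png',cv2.resize(t[160:285,250:475-15],None,fx=3.8,fy=3.8,interpolation=cv2.INTER_CUBIC))
im=np.load('pics/top0.npz')
print(back(im,[[403,255],[412,252],[411,200],[448,244],[288,193],[348,197],[187,160],[374,90]],[.014,.008,.014,.014,.04,.08,.27,.044]).round(4))
im=np.load('pics/side0.npz')
print(back(im,[[386,171],[317,213],[336,170]],[.014,.04,.08]).round(4))
E
```

```text
[[ 0.4213 -0.2761  0.014 ]
 [ 0.4268 -0.2952  0.008 ]
 [ 0.5262 -0.2952  0.014 ]
 [ 0.4416 -0.3635  0.014 ]
 [ 0.536  -0.0595  0.04  ]
 [ 0.5232 -0.166   0.08  ]
 [ 0.5445  0.0569  0.27  ]
 [ 0.7354 -0.2232  0.044 ]]
[[ 0.4207 -0.2742  0.014 ]
 [ 0.5333 -0.0578  0.04  ]
 [ 0.5254 -0.1648  0.08  ]]
```

View pics/c1.png

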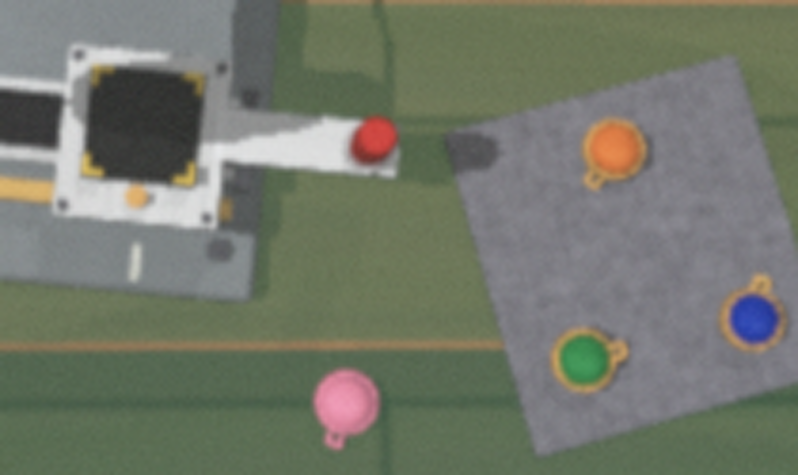

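The crop confirms it: a green stone in a brass bezel at crop (583,360), on the mat, with its loop toward the right (about -74° in the world). The dark spot is the knob's shadow. I'll grip across the loop, with the closing line at about 15.5°.

{"fn": "step_arm", "kwargs": {
  "steps": [
    [[1,1,-0.4,0,0,1,100],[1,1,-0.4,0,0,1,100],[1,1,-0.4,0,0,1,100],[1,1,-0.4,0,0,1,100],[1,1,-0.4,0,0,1,100],[1,1,-0.4,0,0,1,100],[1,1,-0.4,0,0,1,100],[1,1,-0.4,0,0,1,100]]
  ],
  "force": 30
}}

```text
clock: 0.77
position: [0.4157, -0.2774, 0.1507]
ee_rot: [0.846, 0.533, -0.0, -0.0]
contact_force: [0.5, -1.4, 0.3]
width: 0.0851
gripper_force: 0.0
```

{"fn": "step_arm", "kwargs": {
  "steps": [
    [[0.1,0.1,0,0,0,1,100],[0.1,0,0,0,0,1,100],[0,0,0,0,0,1,100],[0,0,0,0,0,1,100],[0,0,0,0,0,1,100],[0,0,0,0,0,1,100],[0,0,0,0,0,1,100],[0,0,0,0,0,1,100]]
  ]
}}

```text
clock: 1.43
position: [0.4197, -0.2763, 0.1509]
ee_rot: [0.613, 0.79, -0.0, -0.0]
contact_force: [-0.3, -0.5, 0.2]
width: 0.0851
gripper_force: 0.0
```

```bash
python3 - <<'E'
from h import *
im=snap('wrist','w1'); o=telemetry.get_obs(); print(o['position'],o['ee_rot'],o['clock'])
P=np.array([[.421,-.275,.018],[.4268,-.2952,.008]])
print(cv2.projectPoints(P,cv2.Rodrigues(np.array(im['R']))[0],np.array(im['t']),np.array(im['mtx']),np.array(im['D']))[0].reshape(-1,2))
E
```

```text
[ 0.41971726 -0.27631507  0.15097153] [ 6.10397761e-01  7.92094957e-01 -8.75795547e-05 -3.80797640e-04] 1.4833
[[318.75836447 193.56916738]
 [319.37646988 212.19311844]]
```

View pics/w1.png

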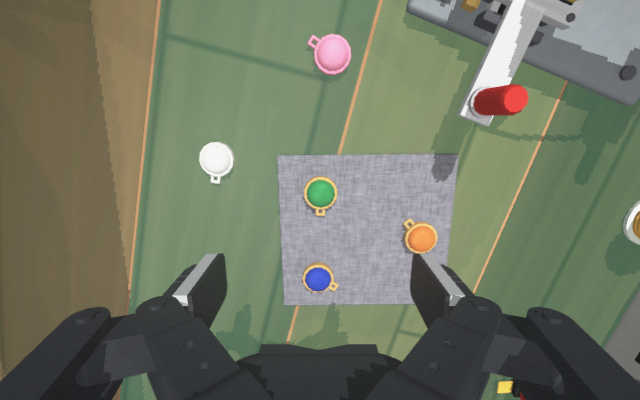

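The wrist view shows the green pendant at (320,193) with its loop straight below at (320,212). The prediction was (319,194), so the two agree within 1 mm. Going down.

{"fn": "step_arm", "kwargs": {
  "steps": [
    [[0.06,0.05,-1,0,0,0,100],[0,0,-1,0,0,0,100],[0,0,-1,0,0,0,90],[0,0,-1,0,0,0,80],[0,0,-0.8,0,0,0,70],[0,0,-0.6,0,0,0,65],[0,0,-0.3,0,0,0,60],[0,0,0,0,0,0,60]]
  ]
}}

```text
clock: 2.15
position: [0.4204, -0.2745, 0.0073]
ee_rot: [0.615, 0.788, -0.0, -0.002]
contact_force: [-0.0, -0.2, -0.1]
width: 0.0517
gripper_force: 0.0
```

{"fn": "step_arm", "kwargs": {
  "steps": [
    [[0,0,0,0,0,0,50],[0,0,0,0,0,0,40],[0,0,0,0,0,0,35],[0,0,0,0,0,0,30],[0,0,0,0,0,0,25],[0,0,0,0,0,0,25],[0,0,0,0,0,0,25],[0,0,0,0,0,0,25]]
  ]
}}

```text
clock: 2.82
position: [0.4221, -0.2756, 0.01]
ee_rot: [0.615, 0.789, 0.0, 0.001]
contact_force: [-1.0, -0.1, 4.9]
width: 0.0285
gripper_force: 29.2
```

{"fn": "step_arm", "kwargs": {
  "steps": [
    [[0,0,0.1,0,0,0,25],[0,0,0.1,0,0,0,25],[0,0,0.2,0,0,0,25],[0,0,0.3,0,0,0,25],[0,0,0,0,0,0,25]]
  ]
}}

```text
clock: 3.23
position: [0.4222, -0.2757, 0.0279]
ee_rot: [0.615, 0.789, 0.0, 0.001]
contact_force: [1.4, 0.6, -0.4]
width: 0.0285
gripper_force: 29.6
```

```bash
python3 - <<'E'
from h import *
a=snap('wrist','w2')['frame'];b=snap('side','s2')['frame'];c=snap('top','t2')['frame']; print(telemetry.get_obs())
cv2.imwrite('pics/c2.png',np.hstack([cv2.resize(a[150:400,200:450],(400,400)),cv2.resize(b[110:210,340:440],(400,400),interpolation=2)])[:,:,::-1])
E
```

```text
{'clock': 3.3833, 'joint_pos': array([-5.78430651e-01,  3.60742448e-01, -4.11580058e-01,  7.98022849e-01,
       -9.75352694e-05,  7.45070787e-01]), 'qd': array([-3.14429679e-05,  9.20430601e-03, -6.59749461e-03, -2.32870265e-03,
       -2.37995917e-05, -1.06541052e-03]), 'tau': array([ 1.86842226e-03, -5.60832202e+01,  2.71884137e+01,  2.47605628e-02,
       -5.70804168e-04,  2.87844841e-04]), 'position': array([ 0.42155867, -0.2752831 ,  0.02649619]), 'ee_rot': array([ 6.14498959e-01,  7.88917598e-01, -2.98326639e-05,  2.28762516e-04]), 'contact_force': array([-0.95970778, -0.80519773, -0.4072994 ]), 'moment': array([ 0.0140336 , -0.05365717,  0.0301242 ]), 'gripper_force': 29.599644541740417, 'width': 0.0281846571623223}
```

View pics/c2.png

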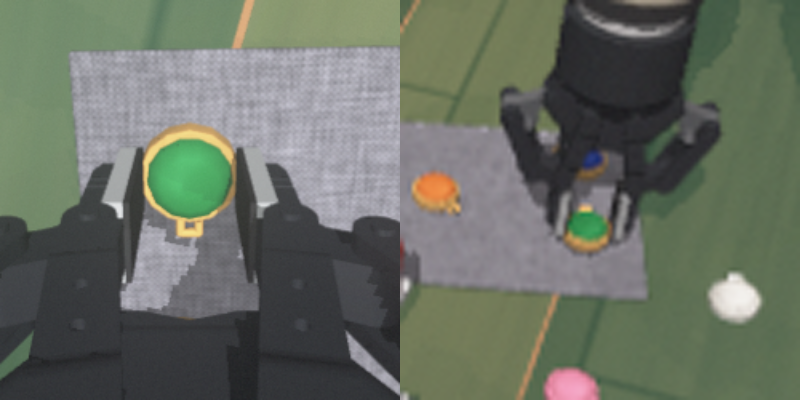

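The pendant is held flat, with the stone centre at wrist pixel (319,261) and side pixel (387,167). I'll check where it sits relative to the TCP.

```bash
python3 - <<'E'
from h import *
o=np.array([.4216,-.2753,.0265]);q=np.array([.6145,.7889,0,0])
from scipy.spatial.transform import Rotation as Ro
Rm=Ro.from_quat(q).as_matrix()
for f in('w2','s2','t2'):
    im=np.load(f'pics/{f}.npz'); h=cv2.cvtColor(im['frame'],cv2.COLOR_RGB2HSV)
    m=cv2.inRange(h,(50,130,40),(75,255,255)); 
    n,l,st,c=cv2.connectedComponentsWithStats(m)
    for i in range(1,n):
        if 25<st[i,4]<6000:
            p=back(im,[c[i]],[.032])[0]
            if np.hypot(*(p-o)[:2])<.05: print(f,c[i],st[i],p.round(4),(Rm.T@(p-o)).round(4))
E
```

```text
w2 [317.90500281 260.69589657] [ 294  238   49   47 1779] [ 0.423  -0.2749  0.032 ] [ 0.0001  0.0015 -0.0055]
s2 [386.07317073 165.73170732] [382 163   9   6  41] [ 0.4232 -0.2741  0.032 ] [ 0.0008  0.0019 -0.0055]
```

The pendant is centred in the grip to within 2 mm. I'll lift and move to just short of the nest, turning by about -19°.

{"fn": "step_arm", "kwargs": {
  "steps": [
    [[0,0,0.6,0,0,0,25],[0,0,1,0,0,0,25],[0,0,1,0,0,0,25],[0,0,1,0,0,0,25],[0.3,0.4,1,0,0,-0.5,25],[0.5,0.8,0.4,0,0,-0.5,25],[0.6,0.9,0,0,0,-0.5,25],[0.6,0.9,0,0,0,-0.5,25]]
  ]
}}

```text
clock: 4.05
position: [0.4722, -0.1998, 0.1521]
ee_rot: [0.682, 0.731, 0.0, 0.001]
contact_force: [-0.0, -0.4, -0.5]
width: 0.0287
gripper_force: 29.7
```

{"fn": "step_arm", "kwargs": {
  "steps": [
    [[0.6,0.9,0,0,0,-0.5,25],[0.6,0.9,0,0,0,-0.5,25],[0.6,0.8,0,0,0,-0.5,25],[0.4,0.6,0,0,0,-0.2,25],[0.1,0,0,0,0,0,25],[0,0,0,0,0,0,25],[0,0,0,0,0,0,25]]
  ]
}}

```text
clock: 4.63
position: [0.5285, -0.1205, 0.1509]
ee_rot: [0.733, 0.68, -0.0, -0.0]
contact_force: [1.1, 0.2, -0.5]
width: 0.0285
gripper_force: 29.7
```

```bash
python3 - <<'E'
from h import *
a=snap('wrist','w3')['frame'];o=telemetry.get_obs(); print(o['position'],o['ee_rot'],o['width'])
E
```

```text
[ 0.52826743 -0.12077859  0.15104548] [ 7.33360743e-01  6.79839550e-01 -3.49719876e-04 -2.89634321e-04] 0.028510958281122906
```

View pics/w3.png

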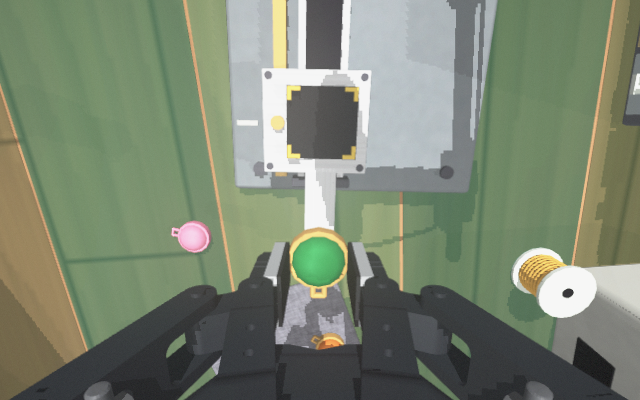

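The nest's yellow corners are at about (287,86), (358,86), (287,160) and (357,160), with the centre near (322.5,122.5). The pendant is flat at (319,258).

```bash
python3 - <<'E'
from h import *
im=np.load('pics/w3.npz')
P=back(im,[[287,86],[358,86],[287,160],[357,160],[268,75],[365,77],[270,167],[360,168],[318,258],[318.5,292]],[.045]*4+[.038]*4+[.155,.149]); print(P.round(4),P[:4].mean(0),P[4:8].mean(0))
a=lambda i,j:np.degrees(np.arctan2(*(P[j]-P[i])[1::-1]))
print(a(0,1),a(2,3),a(4,5),a(6,7),a(2,0),a(3,1),a(6,4),a(7,5))
E
```

```text
[[ 0.5127 -0.0274  0.045 ]
 [ 0.5663 -0.0315  0.045 ]
 [ 0.507  -0.0831  0.045 ]
 [ 0.5631 -0.0874  0.045 ]
 [ 0.4983 -0.0177  0.038 ]
 [ 0.5728 -0.0248  0.038 ]
 [ 0.4915 -0.0887  0.038 ]
 [ 0.5661 -0.0952  0.038 ]
 [ 0.5295 -0.1182  0.155 ]
 [ 0.5281 -0.1408  0.149 ]] [ 0.53726794 -0.05735499  0.045     ] [ 0.53217491 -0.05662216  0.038     ]
-4.371024005259122 -4.352470101213486 -5.483230595353495 -4.993492509924936 84.09520862516314 86.77570004904736 84.4949823999324 84.57144755370979
```

{"fn": "step_arm", "kwargs": {
  "steps": [
    [[0.1,0.8,0,0,0,0,25],[0.1,0.8,0,0,0,0,25],[0.03,0.6,0,0,0,0,25],[0,0.25,0,0,0,0,25],[0,0,-0.6,0,0,0,25],[0,0,-0.9,0,0,0,25],[0,0,-0.9,0,0,0,25],[0,0,-0.6,0,0,0,25]]
  ]
}}

```text
clock: 5.35
position: [0.5335, -0.0599, 0.0747]
ee_rot: [0.734, 0.68, -0.001, -0.0]
contact_force: [-0.9, 0.5, 0.4]
width: 0.0283
gripper_force: 29.7
```

{"fn": "step_arm", "kwargs": {
  "steps": [
    [[0,0,-0.4,0,0,0,25],[0,0,-0.2,0,0,0,25],[0,0,-0.16,0,0,0,25],[0,0,-0.12,0,0,0,25],[0,0,-0.08,0,0,0,25],[0,0,0,0,0,0,25],[0,0,0,0,0,0,25]]
  ]
}}

```text
clock: 5.93
position: [0.535, -0.059, 0.0527]
ee_rot: [0.733, 0.68, 0.0, 0.0]
contact_force: [0.6, 0.2, 0.6]
width: 0.0285
gripper_force: 29.7
```

```bash
python3 - <<'E'
from h import *
a=snap('wrist','w4')['frame'];b=snap('side','s4')['frame'];o=telemetry.get_obs(); print(o['position'],o['ee_rot'],o['contact_force'])
cv2.imwrite('pics/c4.png',np.hstack([cv2.resize(a[150:400,200:450],(400,400)),cv2.resize(b[150:250,265:365],(400,400),interpolation=2)])[:,:,::-1])
E
```

```text
[ 0.53501669 -0.0589526   0.05275614] [7.33302864e-01 6.79902024e-01 2.42088763e-04 2.98857820e-04] [ 0.57991984  0.35389377 -0.38594175]
```

View pics/c4.png

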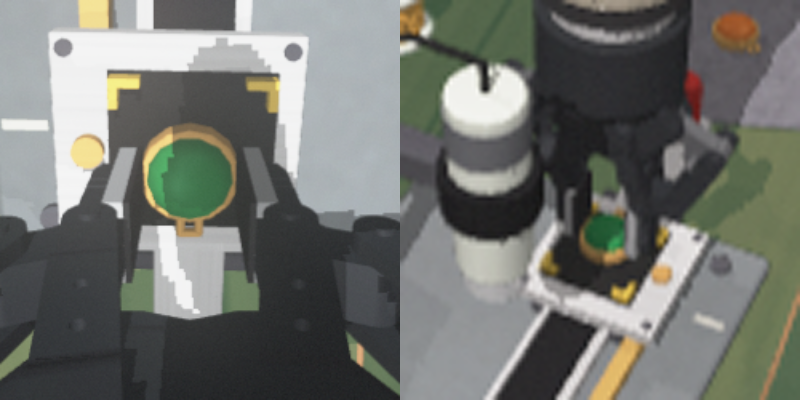

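The pendant sits centred over the nest: pendant x 190 against pad edges 107 and 282 in the crop. The last few mm go slowly until contact.

{"fn": "step_arm", "kwargs": {
  "steps": [
    [[0,0,-0.06,0,0,0,25],[0,0,-0.06,0,0,0,25],[0,0,-0.05,0,0,0,25],[0,0,-0.05,0,0,0,25],[0,0,0,0,0,0,25],[0,0,0,0,0,0,25]]
  ]
}}

```text
clock: 6.53
position: [0.5345, -0.0589, 0.0466]
ee_rot: [0.733, 0.68, -0.0, -0.0]
contact_force: [0.5, 0.4, -0.4]
width: 0.0286
gripper_force: 29.7
```

{"fn": "step_arm", "kwargs": {
  "steps": [
    [[0,0,-0.04,0,0,0,25],[0,0,-0.04,0,0,0,25],[0,0,0,0,0,0,25],[0,0,0,0,0,0,25]]
  ]
}}

```text
clock: 6.87
position: [0.5349, -0.059, 0.0459]
ee_rot: [0.733, 0.68, 0.0, 0.0]
contact_force: [-3.6, 0.8, 12.2]
width: 0.0288
gripper_force: 32.4
```

Contact is made at the expected height. I'll release slowly.

{"fn": "step_arm", "kwargs": {
  "steps": [
    [[0,0,0.03,0,0,0,30],[0,0,0,0,0,0,36],[0,0,0,0,0,0,40],[0,0,0,0,0,0,45],[0,0,0,0,0,0,50],[0,0,0,0,0,0,55],[0,0,0,0,0,0,60],[0,0,0,0,0,0,60]]
  ]
}}

```text
clock: 7.53
position: [0.5347, -0.0589, 0.0454]
ee_rot: [0.733, 0.68, -0.0, -0.0]
contact_force: [0.1, 0.0, -0.4]
width: 0.0515
gripper_force: 0.0
```

{"fn": "step_arm", "kwargs": {
  "steps": [
    [[0,0,0.1,0,0,0,60],[0,0,0.2,0,0,0,60],[0,0,0.5,0,0,0,60],[0,0,1,0,0,0,60],[0,0,1,0,0,0,60],[0,0,1,0,0,0,60],[0,0,0.5,0,0,0,60],[0,0,0,0,0,0,60]]
  ]
}}

```text
clock: 8.2
position: [0.5364, -0.0591, 0.1566]
ee_rot: [0.733, 0.68, 0.002, 0.002]
contact_force: [-0.7, 0.1, -0.6]
width: 0.0516
gripper_force: 0.0
```

```bash
python3 - <<'E'
from h import *
a=snap('wrist','w5')['frame'];b=snap('side','s5')['frame'];o=telemetry.get_obs(); print(o['position'],o['ee_rot'],o['contact_force'])
cv2.imwrite('pics/c5.png',np.hstack([cv2.resize(a[130:380,200:450],(400,400)),cv2.resize(b[150:250,265:365],(400,400),interpolation=2)])[:,:,::-1])
E
```

```text
[ 0.53486741 -0.05895826  0.15345073] [7.33314490e-01 6.79889387e-01 3.38355746e-04 4.06197736e-04] [-1.07563873  0.28901042 -0.82020464]
```

View pics/c5.png

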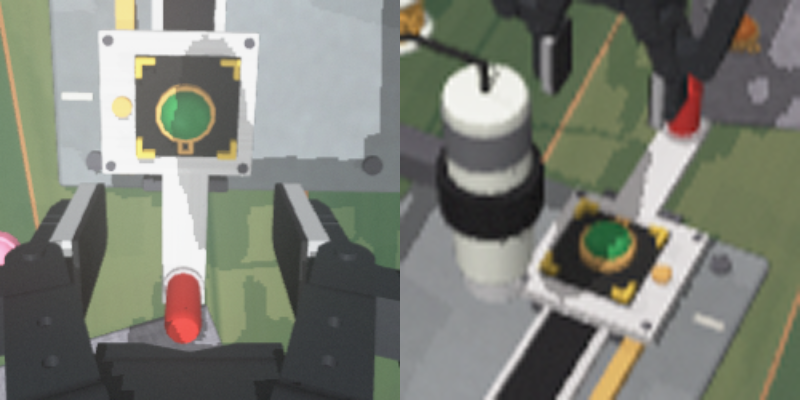

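The pendant is flat in the nest, stone up and let go, at about crop (186,115) against a pad centre of (187,107). That is within about 4 mm, with the loop toward the tail gap. Next I'll go over the knob and straddle it with the fingers along stand x.

{"fn": "step_arm", "kwargs": {
  "steps": [
    [[-0.08,-0.8,0,0,0,0,60],[-0.08,-0.9,0,0,0,0,60],[-0.08,-0.9,0,0,0,0,60],[-0.08,-0.9,0,0,0,0,60],[-0.08,-0.6,0,0,0,0,60],[0,-0.2,0,0,0,0,60],[0,0,-0.5,0,0,0,60],[0,0,-0.5,0,0,0,60]]
  ]
}}

```text
clock: 8.97
position: [0.5246, -0.1665, 0.1273]
ee_rot: [0.734, 0.68, 0.0, -0.0]
contact_force: [0.9, -0.1, -0.5]
width: 0.0511
gripper_force: 0.0
```

{"fn": "step_arm", "kwargs": {
  "steps": [
    [[0,0,-0.9,0,0,0,60],[0,0,-0.9,0,0,0,60],[0,0,-0.7,0,0,0,60],[0,0,-0.4,0,0,0,60],[0,0,-0.2,0,0,0,60],[0,0,0,0,0,0,60]]
  ]
}}

```text
clock: 9.47
position: [0.524, -0.1659, 0.0494]
ee_rot: [0.733, 0.68, -0.001, -0.001]
contact_force: [-0.8, -0.0, -0.5]
width: 0.0509
gripper_force: 0.0
```

```bash
python3 - <<'E'
from h import *
a=snap('wrist','w6')['frame'];b=snap('side','s6')['frame'];o=telemetry.get_obs(); print(o['position'],o['ee_rot'],o['contact_force'])
cv2.imwrite('pics/c6.png',np.hstack([cv2.resize(a[150:400,200:450],(400,400)),cv2.resize(b[125:225,285:385],(400,400),interpolation=2)])[:,:,::-1])
E
```

```text
[ 0.52507419 -0.16639282  0.05103521] [7.33278631e-01 6.79928233e-01 9.90097975e-05 1.93357614e-04] [-0.87603527  0.15265278 -0.83979136]
```

View pics/c6.png

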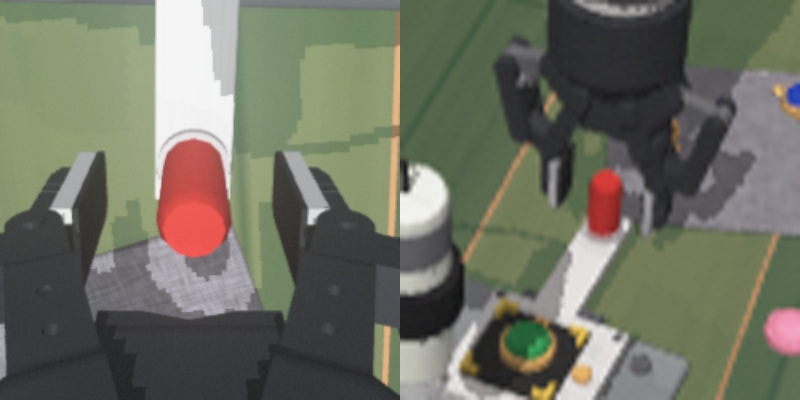

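The red knob stands midway between the open fingers, at crop (195,200). Closing.

{"fn": "step_arm", "kwargs": {
  "steps": [
    [[0,0,0,0,0,0,50],[0,0,0,0,0,0,40],[0,0,0,0,0,0,30],[0,0,0,0,0,0,20],[0,0,0,0,0,0,12],[0,0,0,0,0,0,12],[0,0,0,0,0,0,12]]
  ],
  "force": 50
}}

```text
clock: 10.15
position: [0.5252, -0.1666, 0.0513]
ee_rot: [0.733, 0.68, 0.0, 0.001]
contact_force: [-0.4, 0.2, 5.5]
width: 0.0183
gripper_force: 48.7
```

Gripped. I'll push slowly out of the notch along (0.082, 0.997).

{"fn": "step_arm", "kwargs": {
  "steps": [
    [[0.004,0.05,0,0,0,0,12],[0.008,0.1,0,0,0,0,12],[0.008,0.1,0,0,0,0,12],[0.008,0.1,0,0,0,0,12],[0.012,0.15,0,0,0,0,12],[0.016,0.2,0,0,0,0,12],[0.016,0.2,0,0,0,0,12],[0.016,0.2,0,0,0,0,12]]
  ]
}}

```text
clock: 10.82
position: [0.5277, -0.1404, 0.0513]
ee_rot: [0.734, 0.679, -0.0, 0.002]
contact_force: [0.2, -7.2, 3.2]
width: 0.0184
gripper_force: 48.8
```

{"fn": "step_arm", "kwargs": {
  "steps": [
    [[0.016,0.2,0,0,0,0,12],[0.02,0.25,0,0,0,0,12],[0.02,0.25,0,0,0,0,12],[0.02,0.25,0,0,0,0,12],[0.02,0.25,0,0,0,0,12],[0.02,0.25,0,0,0,0,12],[0.016,0.2,0,0,0,0,12],[0.016,0.2,0,0,0,0,12]]
  ]
}}

```text
clock: 11.48
position: [0.5322, -0.094, 0.0514]
ee_rot: [0.734, 0.68, 0.0, 0.002]
contact_force: [3.7, -8.2, 1.1]
width: 0.0185
gripper_force: 48.7
```

{"fn": "step_arm", "kwargs": {
  "steps": [
    [[0.02,0.25,0,0,0,0,12],[0.02,0.25,0,0,0,0,12],[0.02,0.25,0,0,0,0,12],[0.02,0.25,0,0,0,0,12],[0.016,0.2,0,0,0,0,12],[0.016,0.2,0,0,0,0,12],[0.012,0.15,0,0,0,0,12],[0.008,0.1,0,0,0,0,12]]
  ]
}}

```text
clock: 12.15
position: [0.5362, -0.0521, 0.0514]
ee_rot: [0.733, 0.68, 0.001, 0.002]
contact_force: [6.2, -3.6, 0.3]
width: 0.0184
gripper_force: 48.8
```

{"fn": "step_arm", "kwargs": {
  "steps": [
    [[0.008,0.1,0,0,0,0,12],[0.004,0.05,0,0,0,0,12],[0,0.03,0,0,0,0,12],[0,0,0,0,0,0,12],[0,0,0,0,0,0,12]]
  ]
}}

```text
clock: 12.57
position: [0.5366, -0.0481, 0.0514]
ee_rot: [0.734, 0.68, 0.001, 0.002]
contact_force: [6.1, -4.9, -0.5]
width: 0.0182
gripper_force: 48.8
```

```bash
python3 - <<'E'
from h import *
o=telemetry.get_obs(); print(o['position'],o['contact_force'],np.hypot(*(o['position']-[.5252,-.1666,0])[:2]))
E
```

```text
[ 0.53662509 -0.04811705  0.05139659] [ 6.07053121 -4.87749668 -0.46813363] 0.11903252294643843
```

{"fn": "step_arm", "kwargs": {
  "steps": [
    [[0,0,0,0,0,0,15],[0,0,0,0,0,0,20],[0,0,0,0,0,0,30],[0,0,0,0,0,0,40],[0,0,0,0,0,0,50],[0,0,0,0,0,0,60],[0,0,0,0,0,0,60]]
  ]
}}

```text
clock: 13.15
position: [0.5339, -0.0468, 0.0505]
ee_rot: [0.733, 0.68, -0.0, -0.0]
contact_force: [-0.6, 0.0, -0.0]
width: 0.0511
gripper_force: 0.0
```

```bash
python3 - <<'E'
from h import *
a=snap('top','t7');b=snap('side','s7');c=snap('wrist','w7');o=telemetry.get_obs(); print(o['position'],o['contact_force'])
P=np.array([[.535+.0098,-.058+.1196,.045],[.525+.0098,-.1665+.1196,.08],[.532+.0098,-.0566+.1196,.045]])
for x in(a,b,c): print(cv2.projectPoints(P,cv2.Rodrigues(np.array(x['R']))[0],np.array(x['t']),np.array(x['mtx']),np.array(x['D']))[0].reshape(-1,2).round(0).tolist())
cv2.imwrite('pics/c7.png',np.hstack([cv2.resize(c['frame'][0:400,120:520],(400,400)),cv2.resize(b['frame'][160:280,240:360],(400,400),interpolation=2)])[:,:,::-1])
E
```

```text
[ 0.53406074 -0.04688479  0.05049414] [-0.41992835 -0.79410283  0.0716937 ]
[[222.0, 188.0], [280.0, 190.0], [221.0, 189.0]]
[[292.0, 252.0], [315.0, 205.0], [293.0, 253.0]]
[[321.0, 21.0], [318.0, 290.0], [314.0, 18.0]]
```

View pics/c7.png

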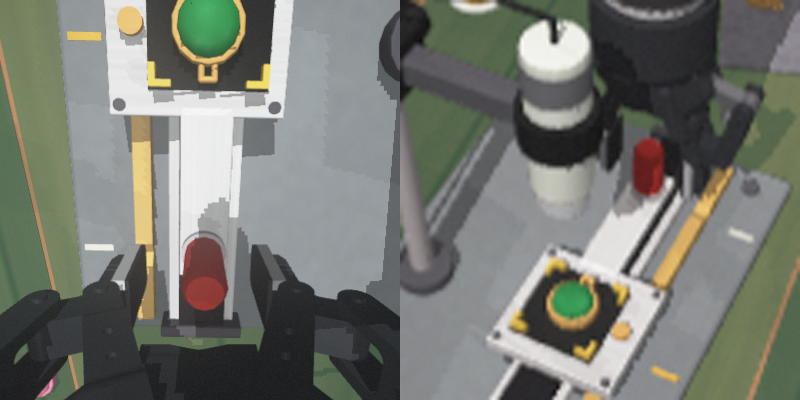

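The carriage is under the microscope with the pendant flat. The nest is at side pixel (292,250) against a predicted (292,252). I'll check the travel from the orange button before and after.

```bash
python3 - <<'E'
from h import *
r={}
for f,g in(('s5',(331,218)),('s7',(306,259)),):
    im=np.load(f'pics/{f}.npz'); h=cv2.cvtColor(im['frame'],cv2.COLOR_RGB2HSV)
    x,y=g; w=h[y-6:y+7,x-6:x+7]; m=((w[...,0]<24)&(w[...,1]>90)&(w[...,2]>120))
    n,l,st,c=cv2.connectedComponentsWithStats(m.astype(np.uint8)); i=1+np.argmin(np.hypot(*(c[1:]-6).T)); p=c[i]+[x-6,y-6]; r[f]=back(im,[p],[.04])[0]; print(p,st[i,4],r[f])
d=(r['s7']-r['s5'])[:2]; print(d,np.hypot(*d))
E
```

```text
[330.         218.33333333] 18 [ 0.50110361 -0.05353582  0.04      ]
[305.90909091 258.90909091] 22 [0.51313517 0.0638816  0.04      ]
[0.01203156 0.11741742] 0.11803223381121734
```

{"fn": "step_arm", "kwargs": {
  "steps": [
    [[0,0,0.4,0,0,0,60],[0,0,0.8,0,0,0,60],[0,-0.3,0.8,0,0,0,60],[0,-0.8,0.2,0,0,0,60],[0,-1,0,0,0,0,60],[0,-1,0,0,0,0,60],[0,-0.5,0,0,0,0,60],[0,0,0,0,0,0,60]]
  ]
}}

```text
clock: 13.97
position: [0.5343, -0.1391, 0.1061]
ee_rot: [0.734, 0.679, 0.0, 0.0]
contact_force: [-0.4, -0.7, 1.0]
width: 0.0512
gripper_force: 0.0
```

Travel is about 118–119 mm, inside the notch's capture range and the tolerance, and the arm is clear. Handing in.

```bash
python3 -c "
from h import *
print(order.close_job())"
```

```text
the job is handed in; nothing more can be done
None
```

The green pendant lies flat and stone up in the nest, and the carriage is at the middle station under the microscope. I measured its travel as 118–119 mm of the 120 mm, inside the 3.5 mm tolerance, and handed the job in at about 14 s; no verdict came back.

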